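Last gauge block into the tray with sprung tongs

TASK

Put the steel gauge block that stands on the bench into the open bay of the wooden tray, beside the two blocks there; no gap takes it as they stand, so first slide these gently up to one end of the bay until they stop. Fingers leave rust marks on the steel, so only the sprung tongs may touch the blocks: take the tongs off their bar, do it all with them without ramming or forcing anything, leave the three blocks standing flat on the floor of the bay, and hang the tongs back on the bar. Leave the cube, the pencil and the tape measure where they are.

Things in the scene. Friction and masses are not known exactly. Their poses are not given: they have to be found in the camera images.
- tongs: Sprung steel tongs, 120 mm tall, 90 g, hanging tips down astride the rack's bar. Origin: midway between the lower ends of the tips; z up to the bow, x the line along which they close, y across the 12 mm wide arms. Straight arms hinge at x = +-17 mm, z = 110 mm on a bow: top z = 119.5 mm, flat underside, which rests on the bar, z = 116.5 mm. Not reported while held, so where they sit in the fingers must be felt.
- tongs_grip (a point): Between the two ribbed black grips, z = 76 mm on the tongs; the grips are 16 mm wide in y, slightly bulged, from z = 59 to 93 mm. Squeeze them from outside, fingers pointing down past the bow. Width over the grips: free 54 mm, parallel 43 mm, shut 38 mm. The spring pushes each grip out with about 5 N when free, 7 N at 48 mm, 12 N at 43 mm, 22 N at 38 mm. Held at 47 to 50 mm they can be carried open.
- tongs_bow (a point): Middle of the bow's flat underside, z = 116.5 mm on the tongs, which sits on the bar. The inside of the bow is 18 mm wide at the flat and widens below.
- tongs_left (a joint): Angle of one arm (the other moves alike): 0 sprung open, inner faces of the tips 58 mm apart (48 mm over the grips: 44 mm); 0.131 arms parallel, tips 30 mm apart; 0.212 shut against a stop, tips 12 mm apart (21 mm outside, narrow enough to reach down into the bay). The tips are flat pads, 12 mm wide, 16 mm tall, 4.5 mm thick. Let go, the tongs spring open.
- tong_rack: Fixed rack: wooden foot and post, and a level steel bar, 10 mm wide and tall, out from the post along the rack's -y; top 136.5 mm up. Origin on the bench below where the tongs hang, the bar between their arms: lift them 125 mm or more to clear it. The bar runs from a 6 mm stop at y = -31 mm to the post at y = 47 mm. Foot y = 25 to 91 mm, x +-50 mm. Hung up, the tongs' x is along the rack's x, origin 20 mm up.
- gauge_tray: Fixed wooden tray, 130 mm (x, from -64 to +66) by 150 mm (y) and 18 mm high, on the bench. Origin on the bench under it. Its open bay is a trough on the side nearer the robot; behind it, from x = 25 to 55 mm, nine thin steel blocks stand fixed in slots, tops at 44 mm.
- bay (a point): Middle of the bay's floor, 10 mm above the bench; axes as the tray's. The bay is 38 mm wide in x, 73 mm long in y and 8 mm deep: its walls end 18 mm above the bench, so the blocks stand 28 mm proud of the tray.
- gauge_12: Rectangular steel gauge block, 30 mm (x) by 12 mm (y) by 36 mm tall, standing loose in the bay close to its -y end. Origin at the middle of its underside. About 100 g.
- gauge_18: The same, 18 mm in y, loose in the middle of the free part of the bay: the gaps either side of it are 14 to 27 mm, the wider one (on either side) 20 mm or more. About 150 g. Pushed high up it tips; pushed with the tips near the floor of the bay it slides.
- gauge_28: The block to put away: 30 mm (x) by 28 mm (y) by 36 mm tall, steel, standing on the bench. Origin at the middle of its underside. About 240 g. Pinch it with the tongs across its x, so that it stands in the bay with its x along the bay's x.
- cube: Bystander: plain beech cube, 48 mm, on the bench. Origin at the middle of its underside.
- carpenter_pencil: Bystander: flat carpenter's pencil, 184 mm long along its y, 8 mm thick, on the bench.
- tape_measure: Bystander: tape measure, 40 x 74 x 66 mm, on the bench to the right of the tray.
Things that resemble listed ones, but are neither listed nor needed, are in the scene too. Of the things that look like the tongs, the larger one is meant.

How it is judged:
By the outcome, as a careful person would: the job done as asked, in the order asked, and still so for the second after the job is handed in, with the robot touching nothing.
It also fails if it takes over 53 s, if anything falls off the work surface, if the arm or the gripper's body presses on something with over 40 N, if the wrist force passes 120 N, or if a joint passes its speed limit or range.

ROBOT

A 6-joint arm with a two-finger parallel gripper is mounted at the origin on a cart in front of the work surface, level with it; the furniture and walls round the work are solid. World frame = base frame: x ahead of the robot, y to its left, z up, the work surface at z = 0. Lengths are in m, angles in rad, forces in N, time in s.
With the tool pointing down it reaches from about 0.325 to 0.775 m from the base axis. Payload 9.3 kg.
Tool frame: the origin (TCP) lies between the finger pads; the fingertips stand 25 mm ahead of it and the grasp point (between the pads) lies 6 mm ahead of it; z points along the fingers, y is the line along which they close (so a half turn about z gives the same grasp; the last joint's range is limited). The gripper opens to 85 mm and grips with 20 to 120 N. Pads are 22 mm wide; open, the fingers measure 114 mm over their backs; the gripper's body (76 mm by 85 mm) begins 54 mm behind the grasp point. The pads swing forward as they close: fully open they stand 13 mm farther back than shut.
Start: joints at [1.049, 0.259, 0.021, 1.334, 0, 1.418], TCP at [0.198, 0.513, 0.218] pointing down, gripper open.
Joint ranges: [-3.04, 3.04], [-0.91, 1.82], [-1.04, 1.36], [-1.92, 1.95], [-1.52, 1.45], [-3.14, 3.14]. Speed limits (rad/s): [2.22, 2.22, 2.79, 3.14, 3.14, 3.14].

INTERFACE

Orientations are given as a unit quaternion [w, x, y, z].
In Python, from workcell import arm gives the robot as it stands.
- The arm moves only by the shell command python3 -m pendant 'ROWS' [OPENING] [FORCE]. ROWS is a JSON object of lists of equal length, an entry for each row: "dp": the shift along the tool's x, y, z each as a share of 0.8 m, from -1 to 1, a list of three; "twist": the turn, a rotation vector about the tool's x, y, z each as a share of 180 degrees, from -1 to 1, a list of three. In form: {"dp": [[x, y, z], ...], "twist": [[ax, ay, az], ...]}. A call has 1 to 20 rows; each row is the pose to reach, as a shift and turn from the pose commanded when the call began, along the tool's axes at that moment, turning the shorter way round; what a row does not reach only later rows make up. A row lasts 1/10 s, in which the tool goes at most 50 mm and 8.59 degrees, less where a joint would pass 70% of its speed; a pose out of reach is approached as far as the arm can. A call with a number of a shift or a turn outside -1 to 1 is refused whole. A call with a gripper value outside its range is refused whole. OPENING is the opening, from -1 (shut) to 1 (fully open), set as the call begins (- or left out, the last holds). The fingers move at their own pace and stop on an object; FORCE is the grip in N (left out, the last holds). Time passes only in rows, so rows that repeat a pose let the fingers close. It gives the time, the measured TCP pose, the force, the opening and the grip force at its end, in the units of the state.
- arm.sense(): the state, without advancing time (a new reading comes with each control period).
- arm.read_camera(name): name is "scene" or "top"; returns a dict with "image" (400x640x3 uint8, red, green, blue), "z_map" (400x640 float32, m along the optical axis (not along the pixel's ray), 0 where there is no reading), "camera_matrix" (3x3 intrinsics, pixels), "rvec" (rotation vector, rad) and "tvec" (3), from world to camera coordinates, as OpenCV has them. Camera axes: x right, y down, z forward; pixel columns grow to the right and rows downward; lengths in m; the calibration is good to about 2 mm. A picture is of the moment at which its call begins.
- arm.sign_off(): hands the job in; it is judged then, once.
Trained networks look in a picture, given as the dict that the camera call returned (one of the last four; its "shot" number tells which), for a name from the list of things; names that differ only in an ending like _2 or _b are one class to them, and where a whole thing is asked for, a point or a joint stands for the part that bears it (a point fixed in the world has none). Each returns a list of dicts, best first, with "score" (0 to 1); they miss things now and then, are a little off and sometimes report something else, mostly with a low value. They report only what shows in the picture. A call takes as long as a camera call. They do not tell look-alikes from the thing itself.
- arm.regions_of(picture, name): "mask" (400x640 bool, what is visible of it) and "uv" ([column, row] in pixels, amid what is visible of it).
The state is a dict: "time_s": time; "joint_pos": joint angles; "qvel": joint speeds; "effort": joint torques, N m; "tool_pos": TCP position; "tcp_rot": TCP orientation; "contact_force": force on the tool from outside, world axes, zero at the start; "ft_torque": the same for the moment, N m; "grip_width": finger opening in m; "grip_force": force on a finger pad.
Only numpy, scipy, OpenCV 4.12 (cv2) and the standard library are available. Lean on these libraries where they do the work, as an engineer would, in place of code of your own. Each camera call takes 0.05 s, during which the arm holds its last target. There are 200 camera calls.

## Working session

There is one attempt and no reset: what is moved stays moved. The work goes in short steps, Python scripts to look and compute and a shell command to move; the robot and the scene stay as the last step left them, time stands still between calls to the robot, and variables do not carry over. Pictures are saved under pics/ and viewed, at most 10 in all, crops included, and the job is handed in when it is done.

```bash
mkdir -p pics; ls; cat > h.py <<'E'
from workcell import arm
import numpy as np, cv2
def cam(n):
    p=arm.read_camera(n); R=cv2.Rodrigues(np.array(p["rvec"],float))[0]; t=np.array(p["tvec"],float).ravel()
    return p,R,t
def cloud(p,R,t):
    K=np.array(p["camera_matrix"]);z=p["z_map"].astype(float);v,u=np.indices(z.shape)
    c=np.stack([(u-K[0,2])/K[0,0]*z,(v-K[1,2])/K[1,1]*z,z],-1)
    w=(c-t)@R; w[z==0]=np.nan
    return w
def save(img,f,s=1):
    cv2.imwrite("pics/"+f,cv2.resize(cv2.cvtColor(img,cv2.COLOR_RGB2BGR),None,fx=s,fy=s,interpolation=cv2.INTER_CUBIC))
E
python3 - <<'E'
from h import *
np.set_printoptions(precision=3,suppress=True)
s=arm.sense();print(s)
for n in("scene","top"):
    p,R,t=cam(n);save(p["image"],n+"0.png");w=cloud(p,R,t);print(n,"campos",-R.T@t,p["camera_matrix"][0][0])
    for nm in("tongs","tong_rack","gauge_tray","gauge_12","gauge_18","gauge_28","cube","carpenter_pencil","tape_measure"):
        for r in arm.regions_of(p,nm):
            m=r["mask"];q=w[m];q=q[~np.isnan(q[:,0])]
            if len(q): print(nm,round(r["score"],2),np.round(r["uv"]),m.sum(),np.percentile(q,[3,50,97],axis=0).round(3).tolist())
E
```

```text
pics
{'time_s': 0.0, 'joint_pos': array([1.049, 0.259, 0.021, 1.334, 0.   , 1.418]), 'qvel': array([ 0.001, -0.   , -0.   , -0.   ,  0.001,  0.   ]), 'effort': array([ -0.005, -55.564,  34.453,   0.014,  -0.   ,  -0.   ]), 'tool_pos': array([0.198, 0.513, 0.217]), 'tcp_rot': array([-0.   ,  0.183,  0.983, -0.001]), 'contact_force': array([ 0.248, -0.72 , -0.084]), 'ft_torque': array([-0.021, -0.019,  0.017]), 'grip_force': 0.0, 'grip_width': 0.08557814605190701}
scene campos [ 0.153 -0.695  0.761] 429.48879520068766
tongs 0.49 [296. 150.] 59 [[0.598, 0.215, -0.001], [0.605, 0.248, 0.049], [0.638, 0.331, 0.073]]
tongs 0.46 [258. 132.] 150 [[0.517, 0.301, -0.002], [0.541, 0.315, 0.103], [0.618, 0.467, 0.139]]
tongs 0.4 [292. 208.] 226 [[0.487, 0.054, 0.001], [0.498, 0.059, 0.027], [0.515, 0.083, 0.037]]
tong_rack 0.72 [262. 142.] 885 [[0.512, 0.295, -0.002], [0.552, 0.351, 0.019], [0.612, 0.413, 0.136]]
tong_rack 0.66 [257. 130.] 82 [[0.52, 0.301, 0.086], [0.534, 0.314, 0.113], [0.568, 0.325, 0.14]]
gauge_tray 0.82 [358. 268.] 2923 [[0.478, -0.263, 0.005], [0.55, -0.197, 0.017], [0.61,
[... 2407 characters left out ...]
[380. 220.] 39 [[0.523, -0.221, 0.032], [0.534, -0.216, 0.046], [0.544, -0.211, 0.05]]
gauge_28 0.48 [373. 222.] 95 [[0.512, -0.189, 0.012], [0.525, -0.178, 0.045], [0.538, -0.169, 0.05]]
cube 0.82 [276. 170.] 388 [[0.641, 0.054, -0.0], [0.668, 0.079, 0.047], [0.697, 0.106, 0.052]]
cube 0.22 [382. 218.] 71 [[0.521, -0.224, 0.015], [0.534, -0.216, 0.044], [0.547, -0.209, 0.05]]
carpenter_pencil 0.73 [239. 257.] 265 [[0.348, 0.146, 0.003], [0.422, 0.173, 0.008], [0.502, 0.203, 0.013]]
carpenter_pencil 0.57 [272. 230.] 107 [[0.491, 0.055, 0.031], [0.504, 0.069, 0.036], [0.517, 0.082, 0.04]]
tape_measure 0.64 [435. 246.] 380 [[0.453, -0.38, 0.017], [0.471, -0.345, 0.064], [0.489, -0.319, 0.069]]
```

```bash
python3 - <<'E'
from h import *
a=cv2.imread("pics/top0.png");b=cv2.imread("pics/scene0.png")
def crop(i,x0,y0,w,h,s): return cv2.resize(i[y0:y0+h,x0:x0+w],None,fx=s,fy=s,interpolation=cv2.INTER_CUBIC)
cv2.imwrite("pics/c1.png",np.vstack([crop(a,130,130,330,150,2.4),crop(b,200,90,264,96,3)]))
E
```

```text
(no output)
```

View pics/scene0.png

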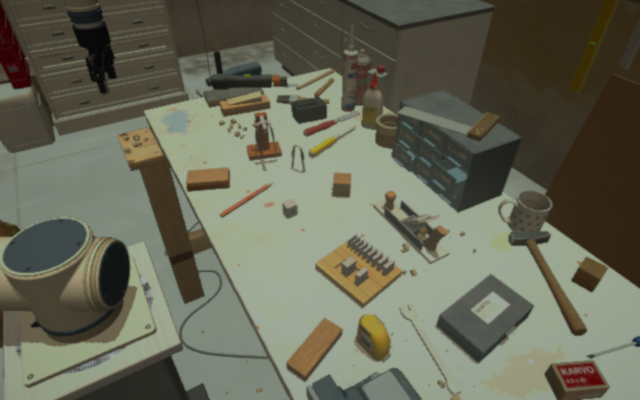

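View pics/c1.png

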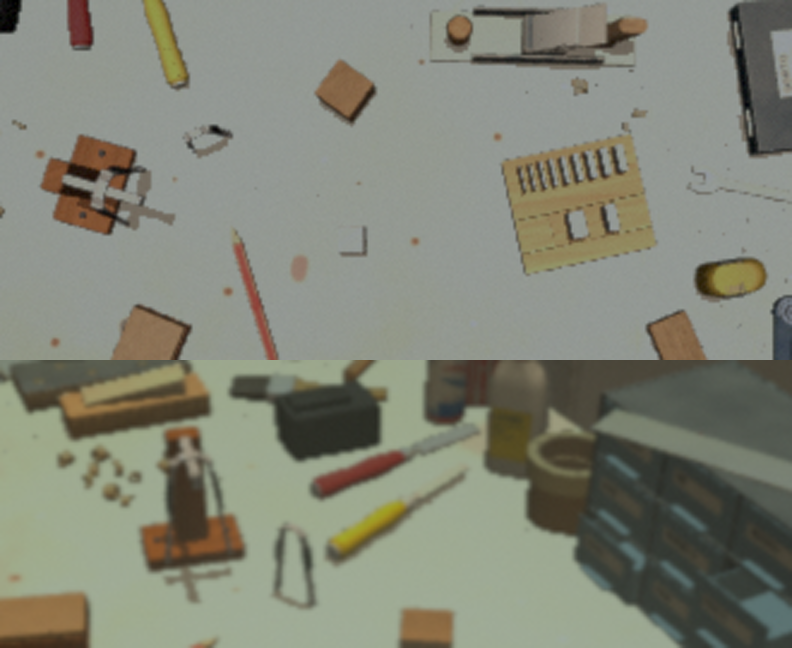

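The tongs meant are the larger ones astride the rack's bar, scene (258,132) / top (172,208). The look-alike is the small one standing on the bench, scene (296,150) / top (215,184). The loose block is at scene (291,209) / top (276,230). The bay blocks are at top (373,222) and (380,220).

```bash
cat > meas.py <<'E'
from h import *
np.set_printoptions(precision=4,suppress=True)
def rect(q,lbl):
    q=q[~np.isnan(q).any(1)]
    r=cv2.minAreaRect((q[:,:2]*1000).astype(np.float32)); print(lbl,len(q),"c",np.round(r[0],1),"sz",np.round(r[1],1),"ang",round(r[2],1),"z",np.median(q[:,2]).round(4))
def sel(w,x0,x1,y0,y1,z0,z1):
    return w[(w[...,0]>x0)&(w[...,0]<x1)&(w[...,1]>y0)&(w[...,1]<y1)&(w[...,2]>z0)&(w[...,2]<z1)]
E
python3 - <<'E'
from meas import *
for n in("top","scene"):
    p,R,t=cam(n);w=cloud(p,R,t);print(n)
    q=sel(w,.2,.8,-.3,.3,-.02,.008);print("bench z",np.median(q[:,2]),q[:,2].std())
    rect(sel(w,.48,.65,.27,.45,.008,.03),"foot")
    rect(sel(w,.48,.65,.27,.45,.126,.15),"bar+bow")
    q=sel(w,.48,.65,.25,.45,.124,.15);print((q[np.argsort(q[:,1])]*1000).round()[::2].tolist())
    rect(sel(w,.44,.65,-.28,-.09,.011,.024),"tray")
    rect(sel(w,.47,.54,.03,.11,.026,.045),"g28")
    q=sel(w,.44,.65,-.28,-.09,.038,.055)
    for i,(a,b) in enumerate([(-.206,-.15),(-.24,-.206)]): rect(q[(q[:,1]>a)&(q[:,1]<b)&(q[:,0]<.55)],"blk%d"%i)
    rect(q[q[:,0]>.552],"fixed")
E
```

```text
top
bench z -0.0003447710321868075 0.002589886938512529
foot 595 c [565.2 384.4] sz [155.6  99.9] ang 75.2 z 0.0159
bar+bow 344 c [548.4 322.9] sz [104.4  39.4] ang 77.7 z 0.1367
[[539.0, 272.0, 138.0], [537.0, 272.0, 135.0], [536.0, 273.0, 142.0], [532.0, 273.0, 140.0], [539.0, 274.0, 138.0], [536.0, 274.0, 145.0], [539.0, 276.0, 141.0], [541.0, 276.0, 140.0], [541.0, 279.0, 138.0], [536.0, 279.0, 136.0], [541.0, 282.0, 137.0], [539.0, 283.0, 133.0], [534.0, 284.0, 136.0], [544.0, 285.0, 136.0], [541.0, 286.0, 140.0], [544.0, 286.0, 138.0], [543.0, 288.0, 141.0], [541.0, 288.0, 139.0], [538.0, 290.0, 141.0], [543.0, 291.0, 138.0], [536.0, 292.0, 134.0], [543.0, 293.0, 139.0], [541.0, 295.0, 134.0], [538.0, 295.0, 140.0], [541.0, 297.0, 134.0], [543.0, 299.0, 137.0], [541.0, 299.0, 135.0], [538.0, 300.0, 138.0], [541.0, 301.0, 137.0], [546.0, 302.0, 133.0], [548.0, 304.0, 135.0], [561.0, 305.0, 128.0], [546.0, 305.0, 133.0], [560.0, 305.0, 134.0], [548.0, 305.0, 140.0], [541.0, 306.0, 138.0], [550.0, 307.0, 141.0], [560.0, 308.0, 134.0], [548.0, 308.0, 140.0], [553.0, 308.0, 140.0], 
[... 5230 characters left out ...]
, 133.0], [552.0, 357.0, 126.0], [549.0, 358.0, 126.0], [569.0, 359.0, 136.0], [563.0, 360.0, 134.0], [548.0, 361.0, 138.0], [544.0, 362.0, 125.0], [552.0, 362.0, 136.0], [558.0, 363.0, 134.0], [565.0, 364.0, 135.0], [543.0, 365.0, 137.0], [575.0, 365.0, 135.0], [569.0, 366.0, 136.0], [554.0, 368.0, 136.0], [561.0, 369.0, 133.0], [561.0, 369.0, 137.0], [547.0, 372.0, 136.0], [544.0, 375.0, 132.0]]
tray 2119 c [ 557.8 -191. ] sz [150.5 172.2] ang 12.8 z 0.0167
g28 112 c [501.   68.8] sz [31.3 32.1] ang 4.7 z 0.0342
blk0 109 c [ 522.7 -180.1] sz [31.5 19.5] ang 16.2 z 0.044
blk1 80 c [ 531.6 -217.9] sz [32.  12.3] ang 13.3 z 0.0443
fixed 320 c [ 585.9 -175. ] sz [ 32.8 118.6] ang 12.9 z 0.0422
```

```bash
python3 - <<'E'
from meas import *
def fr(q,c,deg):
    a=np.radians(deg);A=np.array([[np.cos(a),np.sin(a)],[-np.sin(a),np.cos(a)]]);return (q[:,:2]-c)@A.T*1000
def line(q):
    v=cv2.fitLine(q[:,:2].astype(np.float32),cv2.DIST_HUBER,0,.01,.01).ravel();return np.degrees(np.arctan(v[1]/v[0])).round(2),v[2:]
P=[1,3,50,97,99]
for n in("top","scene"):
    p,R,t=cam(n);w=cloud(p,R,t);print(n)
    for d in(12.6,13.2,13.8):
        q=sel(w,.44,.65,-.30,-.09,.013,.022);f=fr(q,[.552,-.184],d)
        f=f[(abs(f)<85).all(1)];print("tray",d,np.percentile(f,P,axis=0).T.round(1).tolist())
    q=sel(w,.44,.65,-.30,-.09,.039,.055);f=fr(q,[.552,-.184],13.2)
    m=f[:,0]<5
    for k in(m&(f[:,1]>-20),m&(f[:,1]<-20),~m): print("blk",np.percentile(f[k],P,axis=0).T.round(1).tolist())
    # bar
    q=np.vstack([sel(w,.52,.56,.27,.302,.131,.145),sel(w,.52,.57,.328,.345,.131,.145)]);print("bar",line(q))
    q=sel(w,.48,.61,.27,.45,.131,.15);f=fr(q,[.547,.315],-14.8);
    k=(abs(f[:,0])<7)&(f[:,1]<60);print("bar ext",np.percentile(f[k],P,axis=0).T.round(1).tolist())
    k=(abs(f[:,0])>8)&(abs(f[:,1])<15);print("bow",np.percentile(f[k],P,axis=0).T.round(1).tolist(),line(q[(abs(f[:,1])<7)]))
    q=sel(w,.48,.61,.27,.45,.08,.13);f=fr(q,[.547,.315],-14.8);k=abs(f[:,1])<20;
    for s in(-1,1): print("arms",s,np.percentile(f[k&(f[:,0]*s>9)],[5,50,95],axis=0).T.round(1).tolist())
    q=sel(w,.48,.65,.27,.5,.008,.022);f=fr(q,[.547,.315],-14.8);f=f[(f[:,1]<100)&(abs(f[:,0])<60)];print("foot",np.percentile(f,P,axis=0).T.round(1).tolist())
    for d in(-2,0,2,4,6):
        q=sel(w,.47,.54,.03,.11,.028,.045);f=fr(q,[.502,.068],d);print("g28",d,np.percentile(f,[2,10,90,98],axis=0).T.round(1).tolist())
    save(p["image"][185:245,250:310] if n=="top" else p["image"][190:230,270:315],n+"_g.png",8)
a,b=cv2.imread("pics/top_g.png"),cv2.imread("pics/scene_g.png")
cv2.imwrite("pics/g.png",np.hstack([cv2.resize(a,(400,400)),cv2.resize(b,(400,400))]))
E
```

```text
top
tray 12.6 [[-66.6, -64.9, -2.0, 59.1, 61.2], [-73.4, -70.9, 3.8, 72.1, 74.6]]
tray 13.2 [[-66.8, -64.8, -2.1, 59.3, 61.1], [-73.2, -70.7, 3.7, 72.1, 74.6]]
tray 13.8 [[-66.8, -64.9, -2.1, 59.2, 61.2], [-73.0, -70.6, 3.7, 72.2, 74.7]]
blk [[-40.0, -39.4, -25.4, -11.5, -10.8], [0.9, 1.7, 10.3, 18.9, 19.0]]
blk [[-40.3, -39.8, -26.2, -12.0, -11.4], [-34.5, -34.4, -28.2, -22.6, -22.3]]
blk [[21.8, 22.7, 36.5, 50.4, 50.6], [-57.0, -55.7, -16.2, 57.9, 59.2]]
bar (np.float32(74.1), array([0.5494, 0.3231], dtype=float32))
bar ext [[-6.5, -5.7, -0.1, 5.9, 6.8], [-44.0, -42.5, 9.0, 56.9, 58.7]]
bow [[-19.1, -18.1, -8.1, 18.1, 18.5], [-6.7, -6.2, -1.3, 4.9, 5.2]] (np.float32(-14.41), array([0.5467, 0.3142], dtype=float32))
arms -1 [[-25.9, -22.6, -18.8], [-9.1, -5.1, 5.7]]
arms 1 [[17.5, 22.4, 26.7], [-7.5, -4.9, 5.5]]
foot [[-49.2, -48.0, 7.3, 48.0, 49.4], [15.5, 16.3, 48.0, 79.0, 80.6]]
g28 -2 [[-14.0, -11.3, 13.2, 15.6], [-13.3, -10.8, 11.6, 14.1]]
g28 0 [[-13.8, -11.1, 13.0, 15.5], [-13.0, -10.6, 11.2, 13.8]]
g28 2 [[-13.7, -11.1, 12.8, 15.5], [-13.1, -10.5, 11.0, 13.8]]
g28 4 [[-13.8, 
[... 632 characters left out ...]
pe=float32))
bar ext [[-6.9, -6.7, -1.4, 6.1, 6.6], [-45.4, -44.1, 3.3, 54.3, 57.1]]
bow [[-19.4, -18.4, -9.2, 15.8, 16.0], [-8.2, -8.0, -1.8, 4.8, 5.5]] (np.float32(-25.16), array([0.5468, 0.3124], dtype=float32))
arms -1 [[-28.1, -22.7, -19.1], [-8.1, -4.5, 4.0]]
arms 1 [[15.3, 20.1, 23.9], [-8.4, -5.9, 0.2]]
foot [[-50.5, -49.3, -1.5, 46.0, 48.0], [13.2, 15.1, 36.4, 78.3, 79.5]]
g28 -2 [[-15.8, -14.0, 10.9, 13.8], [-14.6, -12.2, 11.8, 14.1]]
g28 0 [[-15.4, -14.3, 11.0, 13.4], [-14.4, -12.2, 12.2, 13.9]]
g28 2 [[-15.6, -14.3, 11.0, 13.3], [-14.1, -12.3, 12.3, 14.2]]
g28 4 [[-15.8, -14.1, 11.0, 13.0], [-13.7, -12.4, 12.2, 14.6]]
g28 6 [[-15.9, -14.1, 11.0, 12.9], [-13.5, -12.3, 11.9, 15.0]]
```

View pics/g.png

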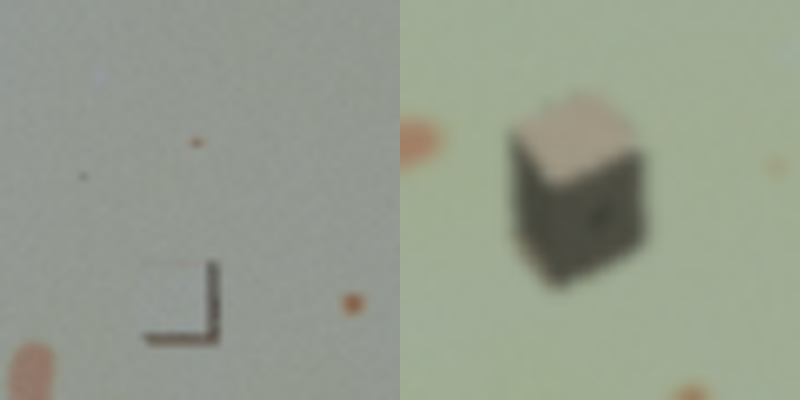

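The crop shows the 28 block nearly square to the world axes (scene 570,190 in the crop), its longer top edge along world x. Now I'll write a helper that works out the shares, and get the extent of the bay.

```bash
cat > go.py <<'E'
# go.py x y z psi(deg): world TCP target, tool down, tool y at angle psi -> dp, twist shares from the last commanded (or measured) pose
import sys
from h import *
from scipy.spatial.transform import Rotation as Ro
def work(x,y,z,psi,cur=None):
    s=arm.sense()
    q=np.array(s["tcp_rot"]);C=Ro.from_quat(q[[1,2,3,0]])
    p=s["tool_pos"]; a=np.radians(psi)
    T=Ro.from_matrix(np.array([[-np.sin(a),np.cos(a),0],[np.cos(a),np.sin(a),0],[0,0,-1.]]).T)
    T=Ro.from_matrix(np.column_stack([[-np.sin(a),np.cos(a),0],[np.cos(a),np.sin(a),0],[0,0,-1]]))
    d=C.inv().apply(np.array([x,y,z])-p)/.8; r=(C.inv()*T).as_rotvec()/np.pi
    print("t",round(s["time_s"],2),"pos",p.round(4),"F",s["contact_force"].round(1),"w",round(s["grip_width"],4),"gf",round(s["grip_force"],1))
    print("dp",d.round(4).tolist(),"twist",r.round(4).tolist(),"dist",np.linalg.norm(d*.8).round(3),"deg",(np.linalg.norm(r)*180).round(1))
if __name__=="__main__": work(*map(float,sys.argv[1:5]))
E
python3 go.py .546 .314 .215 -14.5
python3 - <<'E'
from meas import *
p,R,t=cam("top");w=cloud(p,R,t)
q=sel(w,.44,.65,-.30,-.09,.0,.06);a=np.radians(13.2);A=np.array([[np.cos(a),np.sin(a)],[-np.sin(a),np.cos(a)]]);f=(q[:,:2]-[.552,-.184])@A.T*1000
k=(f[:,0]>-36)&(f[:,0]<-16)
for y in range(-60,62,2):
    m=k&(abs(f[:,1]-y)<1.5); print(y,np.round(np.median(q[m,2])*1000,1),end="; ")
print()
for x in range(-64,30,2):
    m=(abs(f[:,0]-x)<1.5)&(((f[:,1]>22)&(f[:,1]<33))|((f[:,1]>-18)&(f[:,1]<-3))); print(x,np.round(np.median(q[m,2])*1000,1),end="; ")
E
```

```text
t 1.2 pos [0.1983 0.513  0.218 ] F [-0.5 -0.3 -0.4] w 0.0851 gf 0.0
dp [-0.4951, -0.0753, 0.0037] twist [-0.0, 0.0, 0.4632] dist 0.401 deg 83.4
-60 17.7; -58 17.0; -56 17.5; -54 16.6; -52 17.6; -50 18.0; -48 17.6; -46 17.7; -44 17.8; -42 17.7; -40 16.9; -38 nan; -36 nan; -34 46.4; -32 47.1; -30 46.0; -28 46.6; -26 46.5; -24 41.8; -22 24.1; -20 10.6; -18 10.7; -16 9.6; -14 9.2; -12 9.5; -10 9.0; -8 9.6; -6 11.0; -4 11.2; -2 nan; 0 43.1; 2 46.1; 4 45.8; 6 45.8; 8 45.0; 10 46.6; 12 46.9; 14 46.6; 16 47.3; 18 36.2; 20 14.2; 22 9.7; 24 9.5; 26 10.5; 28 10.4; 30 10.4; 32 10.1; 34 10.1; 36 10.6; 38 17.1; 40 17.8; 42 18.3; 44 18.0; 46 19.4; 48 18.1; 50 18.8; 52 18.1; 54 18.7; 56 15.7; 58 17.9; 60 18.0; 
-64 17.7; -62 19.0; -60 19.9; -58 19.6; -56 19.2; -54 18.4; -52 18.6; -50 18.5; -48 16.8; -46 16.5; -44 10.8; -42 10.5; -40 10.0; -38 9.3; -36 9.6; -34 9.6; -32 9.5; -30 9.4; -28 10.0; -26 10.5; -24 9.1; -22 10.1; -20 10.8; -18 10.1; -16 9.7; -14 8.4; -12 9.7; -10 11.9; -8 11.5; -6 16.5; -4 18.4; -2 17.4; 0 17.5; 2 18.4; 4 19.1; 6 18.4; 8 19.1; 10 17.7; 12 17.6; 14 18.2; 16 18.9; 18 18.3; 20 18.6; 22 21.4; 24 26.9; 26 29.1; 28 30.7;
  return _methods._mean(a, axis=axis, dtype=dtype,
  ret = ret.dtype.type(ret / rcount)
```

```bash
python3 -m pendant '{"dp":[[-0.495,-0.075,0.004],[-0.495,-0.075,0.004],[-0.495,-0.075,0.004],[-0.495,-0.075,0.004],[-0.495,-0.075,0.004],[-0.495,-0.075,0.004],[-0.495,-0.075,0.004],[-0.495,-0.075,0.004],[-0.495,-0.075,0.004],[-0.495,-0.075,0.004],[-0.495,-0.075,0.004],[-0.495,-0.075,0.004],[-0.495,-0.075,0.004]],"twist":[[0,0,0.463],[0,0,0.463],[0,0,0.463],[0,0,0.463],[0,0,0.463],[0,0,0.463],[0,0,0.463],[0,0,0.463],[0,0,0.463],[0,0,0.463],[0,0,0.463],[0,0,0.463],[0,0,0.463]]}' 1 30; python3 go.py .546 .314 .102 -14.5
```

```text
time_s: 2.55
tool_pos: [0.5457, 0.3146, 0.2149]
tcp_rot: [0.0, 0.79, 0.614, 0.0]
contact_force: [-0.5, -0.2, 0.4]
grip_width: 0.0851
grip_force: 0.0
t 2.55 pos [0.5457 0.3146 0.2149] F [-0.5 -0.2  0.4] w 0.0851 gf 0.0
dp [-0.0006, 0.0005, 0.1412] twist [0.0001, -0.0, 0.0011] dist 0.113 deg 0.2
```

```bash
python3 -m pendant '{"dp":[[-0.0005,0.0005,0.04],[-0.0005,0.0005,0.08],[-0.0005,0.0005,0.12],[-0.0005,0.0005,0.141],[-0.0005,0.0005,0.141]],"twist":[[0,0,0],[0,0,0],[0,0,0],[0,0,0],[0,0,0]]}' && python3 -m pendant '{"dp":[[0,0,0],[0,0,0],[0,0,0],[0,0,0],[0,0,0],[0,0,0]],"twist":[[0,0,0],[0,0,0],[0,0,0],[0,0,0],[0,0,0],[0,0,0]]}' 0.14 30; python3 - <<'E'
from h import *
p,R,t=cam("scene");save(p["image"][70:190,190:330],"grasp.png",4)
E
```

```text
time_s: 3.05
tool_pos: [0.5447, 0.3136, 0.0996]
tcp_rot: [-0.001, 0.79, 0.613, -0.002]
contact_force: [0.5, -0.2, -0.0]
grip_width: 0.0852
grip_force: 0.0
time_s: 3.65
tool_pos: [0.5464, 0.3138, 0.1022]
tcp_rot: [0.0, 0.791, 0.612, 0.0]
contact_force: [0.1, 0.0, 0.5]
grip_width: 0.0487
grip_force: 0.0
```

View pics/grasp.png

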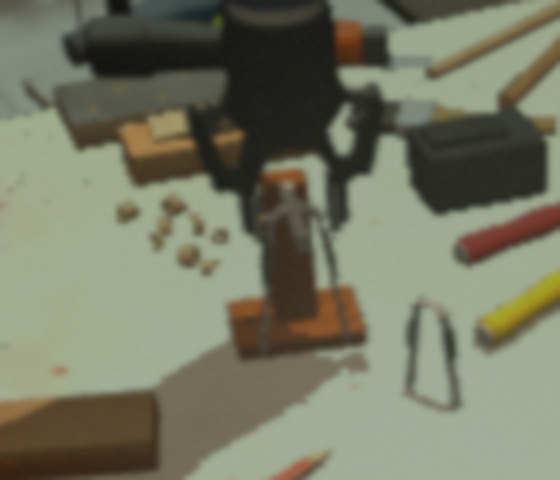

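The fingers stand either side of the tongs (crop 245,210 and 340,200), but no force is felt. I'll measure where the fingertips are in depth.

```bash
python3 - <<'E'
from meas import *
c=np.array([.546,.314]);a=np.radians(-14.5);A=np.array([[np.cos(a),np.sin(a)],[-np.sin(a),np.cos(a)]])
for n in("scene","top"):
    p,R,t=cam(n);w=cloud(p,R,t);dark=p["image"].astype(float).mean(2)
    q=sel(w,.46,.64,.24,.40,.03,.30);
    m=(w[...,0]>.46)&(w[...,0]<.64)&(w[...,1]>.24)&(w[...,1]<.40)&(w[...,2]>.03)&(w[...,2]<.3)
    q=w[m];I=p["image"][m];f=(q[:,:2]-c)@A.T*1000;z=q[:,2]*1000
    print(n,"time",arm.sense()["time_s"])
    for z0 in range(40,180,8):
        for s in(-1,1):
            k=(z>=z0)&(z<z0+8)&(f[:,0]*s>8)&(abs(f[:,1])<40)
            if k.sum(): print(z0,s,k.sum(),"x",np.percentile(f[k,0],[5,50,95]).round(),"y",np.percentile(f[k,1],[5,50,95]).round(),"rgb",np.median(I[k],0))
print(arm.sense()["grip_force"],arm.sense()["grip_width"])
E
```

```text
scene time 3.75
40 -1 7 x [-31. -29. -20.] y [-5.  2. 29.] rgb [77. 64. 50.]
40 1 5 x [ 9. 11. 28.] y [-4. 35. 38.] rgb [65. 52. 36.]
48 -1 5 x [-29. -28.  -9.] y [-3.  7. 40.] rgb [78. 67. 46.]
48 1 5 x [12. 25. 28.] y [-6. -4. 39.] rgb [92. 74. 51.]
56 -1 6 x [-27. -15.  -9.] y [-5. 39. 40.] rgb [59.5 48.  35. ]
56 1 7 x [10. 23. 27.] y [-5.  0. 39.] rgb [101.  75.  49.]
64 -1 7 x [-27. -14. -11.] y [-7. 38. 39.] rgb [60. 50. 37.]
64 1 6 x [12. 15. 24.] y [-1. 36. 39.] rgb [88.  74.5 55.5]
72 -1 4 x [-26. -20. -14.] y [-1. 18. 38.] rgb [74.5 72.  59. ]
72 1 5 x [11. 22. 24.] y [-6.  3. 37.] rgb [101. 106.  90.]
80 -1 6 x [-27. -24. -12.] y [-7. -3. 39.] rgb [64.  61.  50.5]
80 1 6 x [16. 22. 24.] y [-8. -2. 28.] rgb [100.5 106.   90. ]
88 -1 12 x [-28. -23.  -9.] y [-7. -4. 38.] rgb [59.  56.  46.5]
88 1 8 x [16. 22. 25.] y [-9. -5. 22.] rgb [92.5 96.5 82. ]
96 -1 7 x [-27. -24. -15.] y [-6. -5. 26.] rgb [62. 60. 50.]
96 1 6 x [13. 20. 23.] y [-8. -3. 39.] rgb [91.5 92.5 77.5]
104 -1 9 x [-25. -23. -20.] y [-7. -4.  4.] rgb [58. 60. 50.]
104 1 7 x [12. 20. 23.] y [-7. -5. 27.] rgb 
[... 2661 characters left out ...]
] rgb [82. 72. 65.]
144 -1 2 x [-28. -28. -28.] y [-12. -12. -11.] rgb [44.  41.5 38.5]
144 1 4 x [27. 29. 32.] y [-12. -12. -12.] rgb [31.5 32.5 29.5]
152 -1 3 x [-38. -26. -23.] y [-12. -11.  -8.] rgb [50. 49. 44.]
152 1 3 x [26. 29. 39.] y [-12. -11.  -8.] rgb [43. 40. 26.]
160 -1 17 x [-47. -36. -25.] y [-14. -12.  -1.] rgb [20. 19. 16.]
160 1 16 x [30. 36. 45.] y [-14. -10.   3.] rgb [22.  23.5 19. ]
168 -1 48 x [-51. -42. -32.] y [-14.  -4.   4.] rgb [18.5 19.5 18.5]
168 1 40 x [35. 43. 53.] y [-13.  -4.   5.] rgb [22.  21.5 21. ]
176 -1 14 x [-54. -43. -20.] y [-17. -12.  -7.] rgb [13.  14.5 13.5]
176 1 16 x [33. 49. 57.] y [-13. -11.   2.] rgb [15.5 15.5 15.5]
0.0 0.04856308003864197
```

The depth shows the fingertips ending at z≈0.118, about 40 mm higher than the tool data implies. The fingers haven't reached the grips at all. I'll open, go down about 20 mm, and measure the fingertips again.

```bash
cat > tips.py <<'E'
from meas import *
def tips(cx,cy,psi,zmin=.03):
    a=np.radians(psi);A=np.array([[np.cos(a),np.sin(a)],[-np.sin(a),np.cos(a)]])
    p,R,t=cam("scene");w=cloud(p,R,t);q=w[(np.abs(w[...,0]-cx)<.1)&(np.abs(w[...,1]-cy)<.1)&(w[...,2]>zmin)&(w[...,2]<.3)]
    f=(q[:,:2]-[cx,cy])@A.T*1000;z=q[:,2]*1000
    for s in(-1,1):
        k=(f[:,0]*s>14)&(f[:,0]*s<62)&(f[:,1]<-8.5)&(f[:,1]>-16); print("finger",s,"lowest z",np.sort(z[k])[:12].round(0).tolist())
E
python3 -m pendant '{"dp":[[0,0,0],[0,0,0],[0,0,0.008],[0,0,0.016],[0,0,0.024],[0,0,0.024]],"twist":[[0,0,0],[0,0,0],[0,0,0],[0,0,0],[0,0,0],[0,0,0]]}' 1 30; python3 -c "
from tips import *
tips(.546,.314,-14.5)"
```

```text
time_s: 4.4
tool_pos: [0.5456, 0.3136, 0.0814]
tcp_rot: [-0.0, 0.791, 0.612, -0.001]
contact_force: [-0.7, 0.5, -0.8]
grip_width: 0.0854
grip_force: 0.0
finger -1 lowest z [110.0, 110.0, 112.0, 113.0, 117.0, 118.0, 121.0, 121.0, 122.0, 126.0, 126.0, 126.0]
finger 1 lowest z [30.0, 50.0, 110.0, 111.0, 111.0, 113.0, 113.0, 117.0, 117.0, 118.0, 120.0, 120.0]
```

```bash
python3 -m pendant '{"dp":[[0,0,0.008],[0,0,0.016],[0,0,0.024],[0,0,0.024]],"twist":[[0,0,0],[0,0,0],[0,0,0],[0,0,0]]}' && python3 -m pendant '{"dp":[[0,0,0],[0,0,0],[0,0,0],[0,0,0],[0,0,0],[0,0,0]],"twist":[[0,0,0],[0,0,0],[0,0,0],[0,0,0],[0,0,0],[0,0,0]]}' 0.14 30; python3 -c "
from tips import *
tips(.546,.314,-14.5)"
```

```text
time_s: 4.85
tool_pos: [0.5457, 0.3135, 0.0623]
tcp_rot: [-0.0, 0.791, 0.612, -0.001]
contact_force: [-0.3, -0.1, 0.2]
grip_width: 0.0855
grip_force: 0.0
time_s: 5.45
tool_pos: [0.5465, 0.314, 0.0641]
tcp_rot: [0.0, 0.791, 0.612, 0.0]
contact_force: [-1.0, -0.4, 4.6]
grip_width: 0.0488
grip_force: 6.3
finger -1 lowest z [84.0, 85.0, 86.0, 88.0, 90.0, 91.0, 92.0, 93.0, 95.0, 95.0, 96.0, 97.0]
finger 1 lowest z [84.0, 84.0, 88.0, 88.0, 90.0, 94.0, 95.0, 96.0, 99.0, 100.0, 101.0, 104.0]
```

```bash
python3 -m pendant '{"dp":[[0,0,-0.005],[0,0,-0.02],[0,0,-0.05],[0,0,-0.08],[0,0,-0.11],[0,0,-0.14],[0,0,-0.165],[0,0,-0.17],[0,0,-0.17]],"twist":[[0,0,0],[0,0,0],[0,0,0],[0,0,0],[0,0,0],[0,0,0],[0,0,0],[0,0,0],[0,0,0]]}'; python3 go.py .5197 -.1623 .20 13.2
```

```text
time_s: 6.4
tool_pos: [0.5465, 0.3139, 0.2002]
tcp_rot: [0.0, 0.791, 0.612, 0.001]
contact_force: [-0.8, -0.5, -1.6]
grip_width: 0.0488
grip_force: 7.0
t 6.4 pos [0.5465 0.3139 0.2002] F [-0.8 -0.5 -1.6] w 0.0488 gf 7.0
dp [-0.5847, 0.1163, -0.0001] twist [0.0004, -0.0001, -0.1537] dist 0.477 deg 27.7
```

```bash
python3 -m pendant '{"dp":[[-0.02,0.004,0],[-0.058,0.012,0],[-0.105,0.021,0],[-0.157,0.031,0],[-0.21,0.042,0],[-0.263,0.052,0],[-0.316,0.063,0],[-0.369,0.073,0],[-0.422,0.084,0],[-0.475,0.094,0],[-0.521,0.104,0],[-0.556,0.111,0],[-0.577,0.115,0],[-0.585,0.116,0],[-0.585,0.116,0]],"twist":[[0,0,-0.01],[0,0,-0.02],[0,0,-0.03],[0,0,-0.045],[0,0,-0.06],[0,0,-0.07],[0,0,-0.085],[0,0,-0.1],[0,0,-0.11],[0,0,-0.12],[0,0,-0.13],[0,0,-0.14],[0,0,-0.15],[0,0,-0.154],[0,0,-0.154]]}' && python3 -m pendant '{"dp":[[0,0,0],[0,0,0],[0,0,0],[0,0,0],[0,0,0]],"twist":[[0,0,0],[0,0,0],[0,0,0],[0,0,0],[0,0,0]]}' -0.2 45; python3 - <<'E'
from meas import *
c=np.array([.5197,-.1623]);a=np.radians(13.2);A=np.array([[np.cos(a),np.sin(a)],[-np.sin(a),np.cos(a)]])
for n in("scene","top"):
    p,R,t=cam(n);w=cloud(p,R,t);m=(np.hypot(w[...,0]-c[0],w[...,1]-c[1])<.08)&(w[...,2]>.07)&(w[...,2]<.3)
    q=w[m];f=(q[:,:2]-c)@A.T*1000;z=q[:,2]*1000
    for z0 in range(120,240,10):
        k=(z>=z0)&(z<z0+10)&(abs(f[:,0])<24)&(abs(f[:,1])<20)
        if k.sum(): print(n,z0,k.sum(),"x",np.percentile(f[k,0],[5,50,95]).round(),"y",np.percentile(f[k,1],[5,50,95]).round(),"zmin",z[k].min().round())
    v,u=np.where(m);print(u.min(),u.max(),v.min(),v.max())
    if n=="scene": save(p["image"][130:310,270:450],"bay1.png",3.3)
E
```

```text
time_s: 7.9
tool_pos: [0.5187, -0.1628, 0.1986]
tcp_rot: [-0.001, 0.621, 0.784, -0.0]
contact_force: [0.5, -0.2, -0.5]
grip_width: 0.0487
grip_force: 7.0
time_s: 8.4
tool_pos: [0.5193, -0.1621, 0.1997]
tcp_rot: [0.0, 0.621, 0.784, 0.0]
contact_force: [0.8, -0.6, -0.3]
grip_width: 0.0367
grip_force: 47.7
scene 150 23 x [-11.   6.   8.] y [-4.  0.  7.] zmin 155.0
scene 160 38 x [-12.   5.   9.] y [-3.  1.  7.] zmin 160.0
scene 170 34 x [-12.  -1.  10.] y [-3.  1.  7.] zmin 170.0
scene 180 39 x [-13.   7.  10.] y [-4.  2.  7.] zmin 180.0
scene 190 34 x [-14.   9.  12.] y [-4. -1.  6.] zmin 190.0
scene 200 26 x [-14.  10.  11.] y [-4. -1.  7.] zmin 201.0
scene 210 38 x [ 4. 12. 21.] y [-10.  -4.   6.] zmin 211.0
scene 220 51 x [-23.  13.  22.] y [-11.  -6.   5.] zmin 220.0
scene 230 48 x [-22.  14.  21.] y [-11.  -5.   5.] zmin 230.0
318 375 154 223
365 371 196 206
```

View pics/bay1.png

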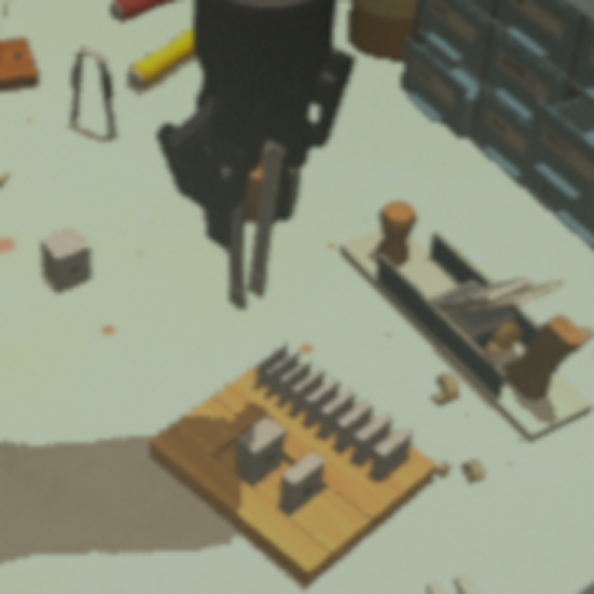

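The tongs hang straight down and shut (crop 250,290). The +y gap is clear. I'll correct the position by about 1 mm and go down into the gap.

```bash
python3 go.py .520 -.1635 .0575 13.2; python3 -m pendant '{"dp":[[-0.0018,0.0005,0.01],[-0.0018,0.0005,0.035],[-0.0018,0.0005,0.07],[-0.0018,0.0005,0.1],[-0.0018,0.0005,0.118],[-0.0018,0.0005,0.125],[-0.0018,0.0005,0.125],[-0.0018,0.0005,0.125]],"twist":[[0,0,0],[0,0,0],[0,0,0],[0,0,0],[0,0,0],[0,0,0],[0,0,0],[0,0,0]]}'; python3 - <<'E'
from meas import *
c=np.array([.552,-.184]);a=np.radians(13.2);A=np.array([[np.cos(a),np.sin(a)],[-np.sin(a),np.cos(a)]])
p,R,t=cam("scene");w=cloud(p,R,t);m=(np.hypot(w[...,0]-.52,w[...,1]+.163)<.08)&(w[...,2]>.051)&(w[...,2]<.1)
q=w[m];f=(q[:,:2]-c)@A.T*1000;z=q[:,2]*1000
for z0 in range(50,100,10):
    k=(z>=z0)&(z<z0+10)
    if k.sum(): print(z0,k.sum(),"x",np.percentile(f[k,0],[3,50,97]).round(1),"y",np.percentile(f[k,1],[3,50,97]).round(1),"zmin",z[k].min().round())
E
python3 go.py .520 -.1635 .0575 13.2
```

```text
t 8.5 pos [ 0.5193 -0.1623  0.1996] F [ 0.1 -0.2 -1.2] w 0.0366 gf 47.7
dp [-0.0016, 0.0006, 0.1777] twist [0.0, 0.0, 0.0003] dist 0.142 deg 0.1
time_s: 9.3
tool_pos: [0.5203, -0.1641, 0.1001]
tcp_rot: [0.0, 0.621, 0.784, 0.0]
contact_force: [-0.3, 0.1, -0.9]
grip_width: 0.0366
grip_force: 47.7
50 11 x [-36.4 -34.8 -16.8] y [23.4 30.3 35.7] zmin 55.0
60 34 x [-37.5 -20.6 -17.1] y [22.3 27.1 34.7] zmin 60.0
70 27 x [-37.9 -20.5 -17.1] y [22.4 27.8 32.3] zmin 70.0
80 33 x [-38.6 -18.6 -15.7] y [22.1 28.7 34.7] zmin 80.0
90 26 x [-39.2 -17.8 -15. ] y [21.5 26.8 33.8] zmin 90.0
t 9.35 pos [ 0.5204 -0.1641  0.1004] F [-0.4 -0.4 -0.5] w 0.0366 gf 47.7
dp [0.0009, -0.0004, 0.0536] twist [0.0003, 0.0003, 0.0003] dist 0.043 deg 0.1
```

```bash
python3 -m pendant '{"dp":[[0,0,0.012],[0,0,0.026],[0,0,0.038],[0,0,0.046],[0,0,0.051],[0,0,0.053],[0,0,0.053]],"twist":[[0,0,0],[0,0,0],[0,0,0],[0,0,0],[0,0,0],[0,0,0],[0,0,0]]}' && python3 -m pendant '{"dp":[[0,0,0.0007],[0,0,0.0014],[0,0,0.002],[0,0,0.002]],"twist":[[0,0,0],[0,0,0],[0,0,0],[0,0,0]]}'
```

```text
time_s: 10.05
tool_pos: [0.5199, -0.1638, 0.057]
tcp_rot: [-0.0, 0.621, 0.784, -0.0]
contact_force: [0.4, -0.3, -0.2]
grip_width: 0.0366
grip_force: 47.7
time_s: 10.45
tool_pos: [0.52, -0.1639, 0.0557]
tcp_rot: [0.0, 0.621, 0.784, 0.0]
contact_force: [0.1, 0.0, -1.3]
grip_width: 0.0367
grip_force: 47.7
```

```bash
python3 -m pendant '{"dp":[[-0.002,0,0],[-0.004,0,0],[-0.006,0,0],[-0.008,0,0],[-0.010,0,0],[-0.012,0,0],[-0.014,0,0],[-0.016,0,0],[-0.018,0,0],[-0.020,0,0],[-0.022,0,0],[-0.024,0,0],[-0.026,0,0],[-0.028,0,0],[-0.029,0,0],[-0.03,0,0]],"twist":[[0,0,0],[0,0,0],[0,0,0],[0,0,0],[0,0,0],[0,0,0],[0,0,0],[0,0,0],[0,0,0],[0,0,0],[0,0,0],[0,0,0],[0,0,0],[0,0,0],[0,0,0],[0,0,0]]}'; cat > bay.py <<'E'
from meas import *
def bay():
    a=np.radians(13.2);A=np.array([[np.cos(a),np.sin(a)],[-np.sin(a),np.cos(a)]])
    for n in("scene","top"):
        p,R,t=cam(n);w=cloud(p,R,t);q=sel(w,.44,.65,-.30,-.09,.039,.051);f=(q[:,:2]-[.552,-.184])@A.T*1000
        f=f[(f[:,0]<0)&(f[:,0]>-45)];print(n,np.histogram(f[:,1],bins=np.arange(-40,41,2))[0].tolist())
    return p
E
python3 -c "
from bay import *
bay()"
```

```text
time_s: 12.05
tool_pos: [0.5255, -0.1872, 0.0556]
tcp_rot: [-0.0, 0.621, 0.784, 0.0]
contact_force: [-1.2, 1.0, -0.7]
grip_width: 0.0365
grip_force: 47.7
scene [0, 0, 7, 14, 11, 12, 14, 8, 11, 0, 14, 16, 12, 9, 9, 14, 9, 10, 10, 9, 5, 5, 5, 5, 3, 3, 0, 0, 0, 0, 0, 0, 0, 0, 0, 0, 0, 0, 0, 0]
top [0, 0, 0, 0, 0, 0, 0, 0, 0, 0, 0, 0, 0, 0, 0, 0, 0, 0, 0, 0, 0, 0, 0, 0, 0, 0, 0, 0, 0, 0, 0, 0, 0, 0, 0, 0, 0, 0, 0, 0]
```

```bash
python3 -m pendant '{"dp":[[-0.001,0,0],[-0.002,0,0],[-0.0025,0,0],[-0.0025,0,0]],"twist":[[0,0,0],[0,0,0],[0,0,0],[0,0,0]]}' && python3 -m pendant '{"dp":[[-0.0007,0,0],[-0.0013,0,0],[-0.0013,0,0]],"twist":[[0,0,0],[0,0,0],[0,0,0]]}'&& python3 -m pendant '{"dp":[[-0.0007,0,0],[-0.0013,0,0],[-0.0013,0,0]],"twist":[[0,0,0],[0,0,0],[0,0,0]]}'
```

```text
time_s: 12.55
tool_pos: [0.5259, -0.1892, 0.0556]
tcp_rot: [0.0, 0.621, 0.784, -0.0]
contact_force: [-0.6, -0.1, -0.6]
grip_width: 0.0367
grip_force: 47.7
time_s: 12.85
tool_pos: [0.5261, -0.1902, 0.0556]
tcp_rot: [-0.0, 0.621, 0.784, -0.0]
contact_force: [-0.3, -0.6, -0.3]
grip_width: 0.0365
grip_force: 47.7
time_s: 13.15
tool_pos: [0.5264, -0.1911, 0.0556]
tcp_rot: [-0.0, 0.621, 0.784, 0.0]
contact_force: [-0.2, 0.2, -0.2]
grip_width: 0.0368
grip_force: 47.7
```

```bash
for i in 1; do python3 -m pendant '{"dp":[[-0.0007,0,0],[-0.0013,0,0],[-0.0013,0,0]],"twist":[[0,0,0],[0,0,0],[0,0,0]]}'|grep -E "tool|contact"; done; python3 -c "
from bay import *
bay()"
```

```text
tool_pos: [0.5265, -0.192, 0.0556]
contact_force: [0.2, 2.4, 1.6]
scene [0, 3, 19, 9, 12, 12, 11, 11, 9, 13, 7, 11, 15, 10, 11, 13, 7, 8, 3, 6, 4, 4, 3, 1, 0, 0, 0, 0, 0, 0, 0, 0, 0, 0, 0, 0, 0, 0, 0, 0]
top [0, 0, 0, 0, 0, 0, 0, 0, 0, 0, 0, 0, 0, 0, 0, 0, 0, 0, 0, 0, 0, 0, 0, 0, 0, 0, 0, 0, 0, 0, 0, 0, 0, 0, 0, 0, 0, 0, 0, 0]
```

Force is rising gently (2.4 N), so I'll make one more half-millimetre push.

```bash
python3 -m pendant '{"dp":[[-0.0006,0,0],[-0.0012,0,0],[-0.0012,0,0]],"twist":[[0,0,0],[0,0,0],[0,0,0]]}'|grep -E "tool|contact"
```

```text
tool_pos: [0.5267, -0.1929, 0.0556]
contact_force: [-1.3, 4.5, 1.6]
```

```bash
python3 -m pendant '{"dp":[[0.003,0,0],[0.005,0,0],[0.005,0,-0.01],[0.005,0,-0.03],[0.005,0,-0.06],[0.005,0,-0.085],[0.005,0,-0.095],[0.005,0,-0.095]],"twist":[[0,0,0],[0,0,0],[0,0,0],[0,0,0],[0,0,0],[0,0,0],[0,0,0],[0,0,0]]}'; python3 go.py .502 .067 .132 1.5
```

```text
time_s: 14.65
tool_pos: [0.5265, -0.1897, 0.1328]
tcp_rot: [0.001, 0.621, 0.784, 0.0]
contact_force: [-0.2, -0.9, -1.2]
grip_width: 0.0365
grip_force: 47.7
t 14.65 pos [ 0.5265 -0.1897  0.1328] F [-0.2 -0.9 -1.2] w 0.0365 gf 47.7
dp [0.3194, 0.0436, 0.0005] twist [0.0006, 0.0006, 0.0652] dist 0.258 deg 11.7
```

```bash
python3 -m pendant '{"dp":[[0.02,0.003,0],[0.06,0.008,0],[0.11,0.015,0],[0.16,0.022,0],[0.21,0.029,0],[0.26,0.036,0],[0.295,0.040,0],[0.315,0.043,0],[0.319,0.0435,0],[0.319,0.0435,0]],"twist":[[0,0,0.004],[0,0,0.012],[0,0,0.022],[0,0,0.033],[0,0,0.043],[0,0,0.053],[0,0,0.06],[0,0,0.064],[0,0,0.065],[0,0,0.065]]}' - 30 && python3 -m pendant '{"dp":[[0,0,0],[0,0,0],[0,0,0],[0,0,0],[0,0,0]],"twist":[[0,0,0],[0,0,0],[0,0,0],[0,0,0],[0,0,0]]}' 0.14 30; python3 - <<'E'
from bay import *
p=bay();save(p["image"][190:240,345:405],"bayt.png",8)
c=np.array([.502,.0685]);a=np.radians(1.5);A=np.array([[np.cos(a),np.sin(a)],[-np.sin(a),np.cos(a)]])
p,R,t=cam("scene");w=cloud(p,R,t);m=(np.hypot(w[...,0]-c[0],w[...,1]-c[1])<.08)&(w[...,2]>.028)&(w[...,2]<.15)
q=w[m];f=(q[:,:2]-c)@A.T*1000;z=q[:,2]*1000
for z0,z1 in((28,45),(60,95),(95,110),(110,125)):
  for s in(-1,1):
    k=(z>=z0)&(z<z1)&(f[:,0]*s>0)&(abs(f[:,1])<25)
    if k.sum(): print(z0,s,k.sum(),"x",np.percentile(f[k,0],[3,50,97]).round(1),"y",np.percentile(f[k,1],[3,50,97]).round(1),"zmin",z[k].min().round())
save(p["image"][120:240,250:370],"pre.png",5)
i=cv2.imread("pics/pre.png");j=cv2.resize(cv2.imread("pics/bayt.png")[:,:],(200,167));i=np.hstack([i,cv2.copyMakeBorder(j,0,600-167,0,0,cv2.BORDER_CONSTANT)]);cv2.imwrite("pics/pre2.png",i)
E
python3 go.py .502 .067 .132 1.5
```

```text
time_s: 15.65
tool_pos: [0.501, 0.0673, 0.1309]
tcp_rot: [-0.0, 0.697, 0.717, -0.0]
contact_force: [-0.5, 0.1, -0.7]
grip_width: 0.0367
grip_force: 47.6
time_s: 16.15
tool_pos: [0.5013, 0.0668, 0.1316]
tcp_rot: [-0.0, 0.698, 0.716, -0.0]
contact_force: [0.5, -0.1, -0.7]
grip_width: 0.0485
grip_force: 7.1
scene [0, 0, 18, 8, 12, 10, 12, 10, 12, 13, 9, 7, 13, 10, 12, 8, 11, 6, 0, 0, 0, 0, 0, 0, 0, 0, 0, 0, 0, 0, 0, 0, 0, 0, 0, 0, 0, 0, 0, 0]
top [0, 0, 8, 7, 9, 10, 9, 6, 8, 8, 10, 5, 10, 8, 11, 7, 10, 3, 0, 0, 0, 0, 0, 0, 0, 0, 0, 0, 0, 0, 0, 0, 0, 0, 0, 0, 0, 0, 0, 0]
28 -1 57 x [-15.   -8.8  -1.5] y [-14.2  -1.6  13.3] zmin 28.0
28 1 51 x [ 0.4  6.3 13.7] y [-14.1  -1.3  14.5] zmin 29.0
60 -1 10 x [-28.8 -27.7 -25.6] y [-5.3 -1.6  8.8] zmin 87.0
60 1 7 x [22.9 23.1 26.5] y [-4.2 -2.3  2.5] zmin 84.0
95 -1 17 x [-28.8 -26.5 -24.3] y [-5.3 -2.3  7. ] zmin 95.0
95 1 15 x [21.5 22.5 25.3] y [-5.  -1.3  5.4] zmin 97.0
110 -1 15 x [-26.2 -25.2 -23.2] y [-6.  -2.4  3.3] zmin 110.0
110 1 13 x [19.6 20.7 23.7] y [-5.8 -3.7  1.9] zmin 110.0
t 16.3 pos [0.5013 0.0671 0.1316] F [-0.1 -0.8 -1.3] w 0.0487 gf 7.1
dp [-0.0001, 0.0009, -0.0005] twist [0.0, -0.0, 0.0002] dist 0.001 deg 0.0
```

View pics/pre2.png

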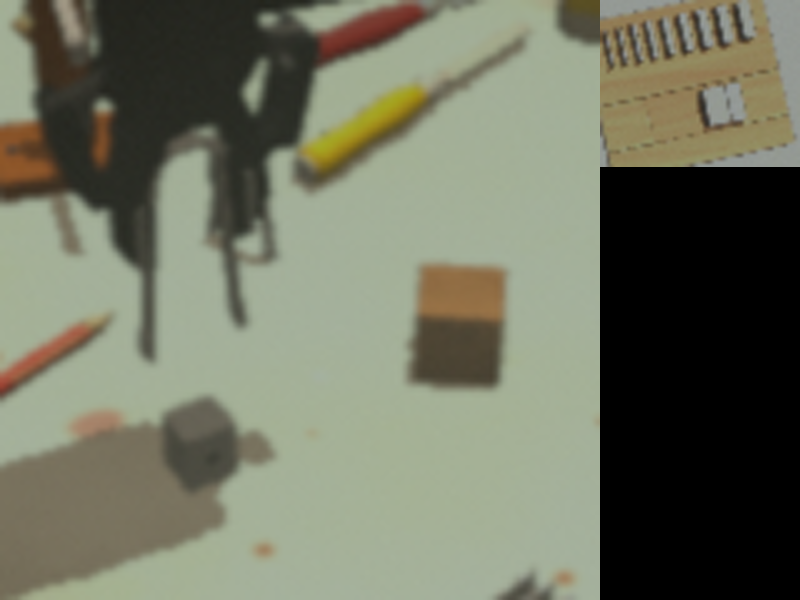

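The bay blocks now stand together at the -y end (inset 723,105). The open tongs are centred over the 28 block (crop 150,350 and 240,320). I'll go down and pinch.

```bash
python3 -m pendant '{"dp":[[0,0.0006,0.01],[0,0.0006,0.03],[0,0.0006,0.055],[0,0.0006,0.078],[0,0.0006,0.089],[0,0.0006,0.0925],[0,0.0006,0.0925]],"twist":[[0,0,0],[0,0,0],[0,0,0],[0,0,0],[0,0,0],[0,0,0],[0,0,0]]}' && python3 -m pendant '{"dp":[[0,0,0],[0,0,0],[0,0,0]],"twist":[[0,0,0],[0,0,0],[0,0,0]]}' 0.03 30 && python3 -m pendant '{"dp":[[0,0,0],[0,0,0],[0,0,0],[0,0,0]],"twist":[[0,0,0],[0,0,0],[0,0,0],[0,0,0]]}' -0.2 60
```

```text
time_s: 17.0
tool_pos: [0.5018, 0.0672, 0.0575]
tcp_rot: [-0.0, 0.697, 0.717, -0.0]
contact_force: [-0.4, 0.1, -0.8]
grip_width: 0.0486
grip_force: 7.1
time_s: 17.3
tool_pos: [0.5021, 0.0672, 0.0581]
tcp_rot: [0.0, 0.697, 0.717, 0.0]
contact_force: [-0.7, -0.5, -1.1]
grip_width: 0.044
grip_force: 10.2
time_s: 17.7
tool_pos: [0.5022, 0.0672, 0.0581]
tcp_rot: [0.0, 0.697, 0.717, 0.0]
contact_force: [-0.3, 0.2, 5.3]
grip_width: 0.0415
grip_force: 61.0
```

```bash
python3 -m pendant '{"dp":[[0,0,-0.004],[0,0,-0.015],[0,0,-0.035],[0,0,-0.06],[0,0,-0.08],[0,0,-0.09],[0,0,-0.09]],"twist":[[0,0,0],[0,0,0],[0,0,0],[0,0,0],[0,0,0],[0,0,0],[0,0,0]]}'; python3 go.py .523 -.1754 .13 13.2
```

```text
time_s: 18.4
tool_pos: [0.5022, 0.0671, 0.1306]
tcp_rot: [0.001, 0.697, 0.717, 0.001]
contact_force: [0.4, 1.0, -2.6]
grip_width: 0.0418
grip_force: 61.2
t 18.4 pos [0.5022 0.0671 0.1306] F [ 0.4  1.  -2.6] w 0.0418 gf 61.2
dp [-0.3038, 0.0178, 0.0008] twist [0.0005, 0.0001, -0.0647] dist 0.243 deg 11.7
```

```bash
python3 -m pendant '{"dp":[[-0.008,0.0005,0],[-0.025,0.0015,0],[-0.05,0.003,0],[-0.08,0.005,0],[-0.112,0.007,0],[-0.144,0.009,0],[-0.176,0.011,0],[-0.208,0.0125,0],[-0.24,0.014,0],[-0.267,0.0157,0],[-0.287,0.017,0],[-0.299,0.0175,0],[-0.304,0.018,0],[-0.304,0.018,0],[-0.304,0.018,0]],"twist":[[0,0,-0.001],[0,0,-0.005],[0,0,-0.01],[0,0,-0.016],[0,0,-0.023],[0,0,-0.03],[0,0,-0.037],[0,0,-0.044],[0,0,-0.051],[0,0,-0.057],[0,0,-0.061],[0,0,-0.064],[0,0,-0.065],[0,0,-0.065],[0,0,-0.065]]}'; cat > blk.py <<'E'
from bay import *
a=np.radians(13.2);A=np.array([[np.cos(a),np.sin(a)],[-np.sin(a),np.cos(a)]])
p,R,t=cam("scene");w=cloud(p,R,t);m=(np.hypot(w[...,0]-.523,w[...,1]+.175)<.06)&(w[...,2]>.051)&(w[...,2]<.2)
q=w[m];f=(q[:,:2]-[.552,-.184])@A.T*1000;z=q[:,2]*1000
for z0 in range(50,150,8):
    k=(z>=z0)&(z<z0+8)
    if k.sum(): print(z0,k.sum(),"x",np.percentile(f[k,0],[2,50,98]).round(1),"y",np.percentile(f[k,1],[2,50,98]).round(1),"z",z[k].min().round())
save(p["image"][190:310,300:420],"hold.png",5)
E
python3 blk.py; python3 go.py .523 -.1754 .13 13.2
```

```text
time_s: 19.9
tool_pos: [0.5226, -0.175, 0.1294]
tcp_rot: [-0.0, 0.621, 0.784, 0.0]
contact_force: [-0.0, 0.3, -3.4]
grip_width: 0.0415
grip_force: 61.2
66 17 x [-42.8 -41.1 -15.6] y [ 3.8  8.8 28.6] z 70.0
74 37 x [-43.4 -37.7 -16.2] y [ 2.2  4.9 27.9] z 74.0
82 44 x [-47.7 -40.3 -14.1] y [ 2.9  5.  29.7] z 82.0
90 53 x [-48.4 -41.1 -13.5] y [ 3.2  6.7 30.1] z 90.0
98 97 x [-45.7 -29.9 -11.6] y [ 3.4 12.5 30.2] z 98.0
106 81 x [-46.  -24.7 -10.2] y [ 3.6 15.2 29.5] z 106.0
114 26 x [-46.6 -12.5 -10.1] y [12.2 16.3 23.4] z 114.0
122 26 x [-46.6 -44.   -9.7] y [11.4 16.1 22.7] z 122.0
130 16 x [-47.1 -11.2  -9.4] y [10.9 16.3 22.3] z 130.0
138 22 x [-55.  -11.5  -9.3] y [ 7.8 14.5 22.2] z 138.0
146 42 x [-60.1 -11.6  -0.8] y [ 4.1  8.9 22.5] z 146.0
t 19.95 pos [ 0.5227 -0.1749  0.1295] F [ 0.2  0.1 -2.9] w 0.0412 gf 61.2
dp [-0.0008, 0.0003, -0.0006] twist [-0.0, -0.0001, 0.0004] dist 0.001 deg 0.1
```

View pics/hold.png

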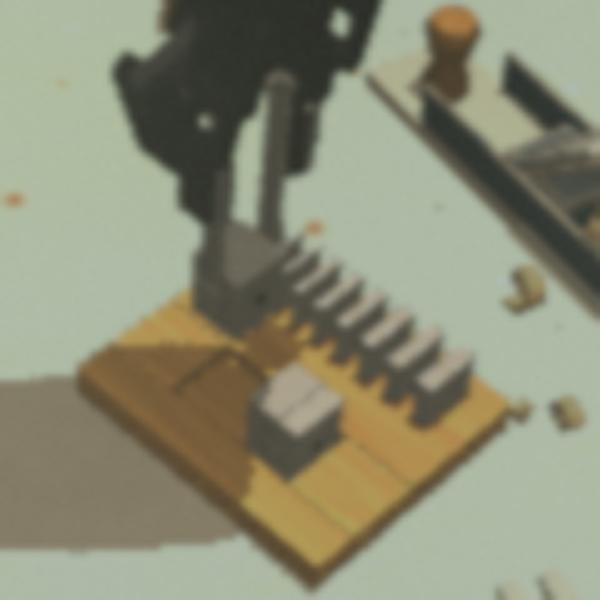

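The block hangs upright in the tongs over the free part of the bay (crop 240,270), clear of the other two. I'll lower it.

```bash
python3 -m pendant '{"dp":[[-0.0003,0,0.006],[-0.0003,0,0.02],[-0.0003,0,0.038],[-0.0003,0,0.053],[-0.0003,0,0.063],[-0.0003,0,0.069],[-0.0003,0,0.072],[-0.0003,0,0.0735],[-0.0003,0,0.0735]],"twist":[[0,0,0],[0,0,0],[0,0,0],[0,0,0],[0,0,0],[0,0,0],[0,0,0],[0,0,0],[0,0,0]]}'|grep -E "pos|contact" ; python3 -m pendant '{"dp":[[0,0,0.001],[0,0,0.002],[0,0,0.0025],[0,0,0.0025]],"twist":[[0,0,0],[0,0,0],[0,0,0],[0,0,0]]}'|grep -E "pos|contact"
```

```text
tool_pos: [0.523, -0.1759, 0.071]
contact_force: [-1.1, 0.7, -2.7]
tool_pos: [0.5228, -0.1758, 0.0688]
contact_force: [0.5, -0.6, -2.9]
```

```bash
python3 -m pendant '{"dp":[[0,0,0.0006],[0,0,0.0012],[0,0,0.0012]],"twist":[[0,0,0],[0,0,0],[0,0,0]]}'|grep -E "pos|contact" ; python3 -m pendant '{"dp":[[0,0,0.0006],[0,0,0.0012],[0,0,0.0012]],"twist":[[0,0,0],[0,0,0],[0,0,0]]}'|grep -E "pos|contact"; python3 blk.py
```

```text
tool_pos: [0.523, -0.1759, 0.0681]
contact_force: [-0.2, 0.4, 2.4]
tool_pos: [0.5233, -0.176, 0.0681]
contact_force: [-2.7, 1.0, 10.0]
50 22 x [-46.4 -27.9  -9.4] y [10.6 16.2 22.6] z 52.0
58 25 x [-46.7 -44.  -10.3] y [10.8 15.5 22.1] z 58.0
66 13 x [-45.5 -11.3  -8.9] y [10.5 16.3 20.6] z 67.0
74 12 x [-11.7 -11.1  -7.5] y [11.1 15.9 20.6] z 74.0
82 33 x [-59.5 -10.8  -3.6] y [ 3.3  9.7 21.5] z 82.0
90 52 x [-61.7 -31.    4.2] y [ 2.8  8.5 20.4] z 90.0
98 54 x [-61.7 -30.4  -1.7] y [ 2.7  8.  20.2] z 98.0
106 51 x [-62.5 -11.5   7. ] y [ 3.2  7.7 20.2] z 106.0
114 47 x [-60.7 -10.    1.4] y [ 3.6  8.3 19.5] z 114.0
122 54 x [-73.2 -10.9  17.9] y [ 1.1  4.3 20.8] z 122.0
130 118 x [-80.9 -53.4  24.2] y [ 1.4  7.6 23.3] z 130.0
138 73 x [-83.1 -20.9  27.5] y [ 1.5  4.  23.6] z 138.0
146 127 x [-84.5 -51.5  26.5] y [-2.8  5.4 26. ] z 146.0
```

```bash
python3 -m pendant '{"dp":[[0,0,-0.0012],[0,0,-0.0012]],"twist":[[0,0,0],[0,0,0]]}' - 40|grep -E "pos|contact"; python3 -m pendant '{"dp":[[0,0,0],[0,0,0],[0,0,0],[0,0,0],[0,0,0]],"twist":[[0,0,0],[0,0,0],[0,0,0],[0,0,0],[0,0,0]]}' 0.14 30; python3 -m pendant '{"dp":[[0,0,-0.004],[0,0,-0.015],[0,0,-0.035],[0,0,-0.06],[0,0,-0.09],[0,0,-0.12],[0,0,-0.15],[0,0,-0.165],[0,0,-0.165]],"twist":[[0,0,0],[0,0,0],[0,0,0],[0,0,0],[0,0,0],[0,0,0],[0,0,0],[0,0,0],[0,0,0]]}'|grep -E "pos|contact|grip"; python3 - <<'E'
from bay import *
bay();p,R,t=cam("scene");w=cloud(p,R,t);save(p["image"][150:310,290:440],"placed.png",4);arm
a=np.radians(13.2);A=np.array([[np.cos(a),np.sin(a)],[-np.sin(a),np.cos(a)]])
q=sel(w,.44,.65,-.30,-.09,.036,.060);f=(q[:,:2]-[.552,-.184])@A.T*1000;k=(f[:,0]<0)
for y0,y1 in((-40,-24),(-24,-6),(0,32)):
    j=k&(f[:,1]>y0)&(f[:,1]<y1);print(np.percentile(f[j],[2,98],axis=0).T.round(1).tolist(),np.median(q[j,2]).round(4),np.percentile(q[j,2],97).round(4))
# tongs now
s=arm.sense();c=s["tool_pos"];m=(np.hypot(w[...,0]-c[0],w[...,1]-c[1])<.05)&(w[...,2]>.1)&(w[...,2]<.27)
q=w[m];f=(q[:,:2]-c[:2])@A.T*1000;z=q[:,2]*1000
for z0 in range(140,220,20):
    k=(z>=z0)&(z<z0+20)&(abs(f[:,1])<14);print(z0,"x",np.percentile(f[k,0],[2,98]).round(1),"y",np.percentile(f[k,1],[2,50,98]).round(1),"zmin",z[k].min().round(1))
print(c)
E
python3 go.py .5465 .314 .21 -14.5
```

```text
tool_pos: [0.523, -0.1759, 0.0681]
contact_force: [-0.9, -0.2, 4.1]
time_s: 22.6
tool_pos: [0.5228, -0.1758, 0.0677]
tcp_rot: [-0.0, 0.621, 0.784, -0.0]
contact_force: [-0.1, 0.2, -0.1]
grip_width: 0.0487
grip_force: 7.1
tool_pos: [0.5235, -0.1761, 0.2017]
contact_force: [0.2, -0.0, -1.2]
grip_width: 0.0487
grip_force: 7.1
scene [0, 0, 17, 16, 11, 10, 7, 16, 8, 13, 8, 16, 9, 10, 10, 11, 10, 6, 0, 0, 1, 20, 9, 10, 11, 11, 7, 11, 10, 11, 7, 14, 8, 12, 9, 2, 0, 0, 0, 0]
top [0, 0, 0, 0, 0, 0, 0, 0, 0, 0, 0, 0, 0, 0, 0, 0, 0, 0, 0, 0, 0, 0, 0, 0, 0, 0, 3, 6, 7, 10, 7, 9, 9, 8, 12, 1, 0, 0, 0, 0]
[[-42.5, -13.4], [-35.3, -24.4]] 0.0439 0.0465
[[-42.5, -13.7], [-23.4, -6.2]] 0.0447 0.047
[[-42.6, -13.3], [2.7, 29.8]] 0.0444 0.0469
140 x [-29.2  27.8] y [-3.7 -0.1  7.1] zmin 153.7
160 x [-28.1  26.8] y [-4.2  1.   8. ] zmin 160.1
180 x [-25.4  22.6] y [-4.3  1.4  8.2] zmin 180.3
200 x [-32.   24.2] y [-10.7  -1.8   6.1] zmin 200.1
[ 0.5224 -0.1756  0.1987]
t 23.65 pos [ 0.5224 -0.1756  0.1987] F [ 0.1 -0.  -0.9] w 0.0488 gf 7.1
dp [0.5888, 0.1696, -0.0137] twist [-0.0005, -0.0002, 0.1542] dist 0.49 deg 27.7
```

View pics/placed.png

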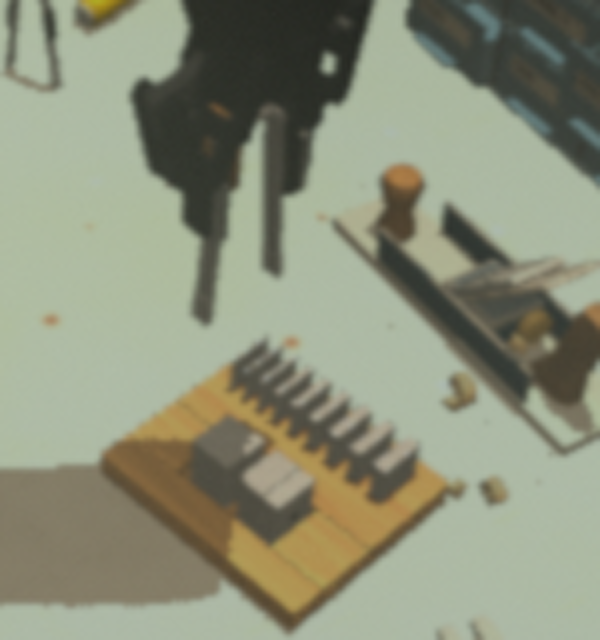

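All three blocks stand flat, tops level at about 46 mm (crop 225,440 and 280,480). Now back to the rack.

```bash
python3 go.py .5453 .3092 .206 -14.5; python3 -m pendant '{"dp":[[0.015,0.004,-0.002],[0.05,0.014,-0.005],[0.1,0.029,-0.008],[0.155,0.045,-0.009],[0.21,0.061,-0.009],[0.265,0.077,-0.009],[0.32,0.093,-0.009],[0.375,0.109,-0.009],[0.43,0.125,-0.009],[0.485,0.141,-0.009],[0.53,0.154,-0.009],[0.563,0.163,-0.009],[0.578,0.167,-0.009],[0.583,0.1685,-0.009],[0.583,0.1685,-0.009]],"twist":[[0,0,0.003],[0,0,0.012],[0,0,0.025],[0,0,0.04],[0,0,0.055],[0,0,0.07],[0,0,0.085],[0,0,0.1],[0,0,0.113],[0,0,0.126],[0,0,0.137],[0,0,0.146],[0,0,0.152],[0,0,0.1545],[0,0,0.1545]]}'; python3 - <<'E'
from meas import *
a=np.radians(-14.5);A=np.array([[np.cos(a),np.sin(a)],[-np.sin(a),np.cos(a)]]);c=np.array([.5465,.314])
p,R,t=cam("scene");w=cloud(p,R,t);m=(np.hypot(w[...,0]-c[0],w[...,1]-c[1])<.07)&(w[...,2]>.1)&(w[...,2]<.25)
q=w[m];f=(q[:,:2]-c)@A.T*1000;z=q[:,2]*1000
for z0,z1 in((126,142),(150,165),(165,180),(180,200)):
    k=(z>=z0)&(z<z1)&(f[:,1]<30);print(z0,"x",np.percentile(f[k,0],[2,98]).round(1),"y",np.percentile(f[k,1],[2,50,98]).round(1),"zmin",z[k].min().round(1))
E
python3 go.py .5453 .3092 .206 -14.5
```

```text
t 23.65 pos [ 0.5224 -0.1756  0.1987] F [ 0.1 -0.  -0.9] w 0.0488 gf 7.1
dp [0.5833, 0.1668, -0.0087] twist [-0.0005, -0.0002, 0.1542] dist 0.485 deg 27.7
time_s: 25.15
tool_pos: [0.5468, 0.3092, 0.2058]
tcp_rot: [-0.0, 0.791, 0.612, -0.001]
contact_force: [0.3, 0.0, -0.9]
grip_width: 0.0487
grip_force: 7.1
126 x [-6.4  3.6] y [-43.7 -14.6  24.6] zmin 126.3
150 x [-26.5  26.2] y [-7.6 -6.   0.2] zmin 160.9
165 x [-26.1  28.8] y [-10.2  -6.    1.4] zmin 165.1
180 x [-23.9  25.1] y [-10.8  -7.2   4.4] zmin 181.3
t 25.2 pos [0.5469 0.3086 0.2062] F [ 1.9 -0.8 -0.8] w 0.0489 gf 7.1
dp [0.0002, -0.0021, 0.0002] twist [-0.0003, 0.0003, -0.0002] dist 0.002 deg 0.1
```

```bash
python3 -m pendant '{"dp":[[0,-0.0022,0],[0,-0.0022,0.012],[0,-0.0022,0.035],[0,-0.0022,0.065],[0,-0.0022,0.095],[0,-0.0022,0.125],[0,-0.0022,0.148],[0,-0.0022,0.162],[0,-0.0022,0.169],[0,-0.0022,0.17],[0,-0.0022,0.17]],"twist":[[0,0,0],[0,0,0],[0,0,0],[0,0,0],[0,0,0],[0,0,0],[0,0,0],[0,0,0],[0,0,0],[0,0,0],[0,0,0]]}'|grep -E "pos|contact"; python3 -m pendant '{"dp":[[0,0,0.001],[0,0,0.002],[0,0,0.0025],[0,0,0.0025]],"twist":[[0,0,0],[0,0,0],[0,0,0],[0,0,0]]}'|grep -E "pos|contact"
```

```text
tool_pos: [0.5458, 0.3096, 0.0717]
contact_force: [-0.2, -0.4, -0.1]
tool_pos: [0.5454, 0.3096, 0.0692]
contact_force: [1.0, 0.1, -1.4]
```

```bash
for i in 1; do python3 -m pendant '{"dp":[[0,0,0.001],[0,0,0.002],[0,0,0.0025],[0,0,0.0025]],"twist":[[0,0,0],[0,0,0],[0,0,0],[0,0,0]]}'|grep -E "pos|contact"; done; python3 -m pendant '{"dp":[[0,0,0.0006],[0,0,0.0012],[0,0,0.0012]],"twist":[[0,0,0],[0,0,0],[0,0,0]]}'|grep -E "pos|contact"
```

```text
tool_pos: [0.5453, 0.3095, 0.0669]
contact_force: [0.2, -0.5, -1.0]
tool_pos: [0.5454, 0.3095, 0.066]
contact_force: [0.0, -0.0, -0.6]
```

```bash
python3 -m pendant '{"dp":[[0,0,0.0006],[0,0,0.0012],[0,0,0.0012]],"twist":[[0,0,0],[0,0,0],[0,0,0]]}'|grep -E "pos|contact";python3 -m pendant '{"dp":[[0,0,0.0006],[0,0,0.0012],[0,0,0.0012]],"twist":[[0,0,0],[0,0,0],[0,0,0]]}'|grep -E "pos|contact"
```

```text
tool_pos: [0.5454, 0.3095, 0.065]
contact_force: [-0.4, 0.4, -0.7]
tool_pos: [0.5455, 0.3095, 0.0643]
contact_force: [-0.1, 1.1, 0.3]
```

```bash
python3 -m pendant '{"dp":[[0,0,0.0005],[0,0,0.0005],[0,0,0.0005]],"twist":[[0,0,0],[0,0,0],[0,0,0]]}' 0.4 20; python3 -m pendant '{"dp":[[0,0,0],[0,0,0],[0,0,0],[0,0,0]],"twist":[[0,0,0],[0,0,0],[0,0,0],[0,0,0]]}' 1|grep -E "contact|width"; python3 -m pendant '{"dp":[[0,0,-0.01],[0,0,-0.03],[0,0,-0.06],[0,0,-0.1],[0,0,-0.14],[0,0,-0.18],[0,0,-0.21],[0,0,-0.22],[0,0,-0.22]],"twist":[[0,0,0],[0,0,0],[0,0,0],[0,0,0],[0,0,0],[0,0,0],[0,0,0],[0,0,0],[0,0,0]]}'; python3 - <<'E'
from meas import *
p,R,t=cam("scene");save(np.hstack([p["image"][90:190,200:300],p["image"][220:320,310:410]]),"end.png",4)
a=np.radians(-14.5);A=np.array([[np.cos(a),np.sin(a)],[-np.sin(a),np.cos(a)]])
w=cloud(p,R,t);q=sel(w,.48,.61,.27,.45,.02,.15);f=(q[:,:2]-[.547,.315])@A.T*1000
for z0,z1 in((20,40),(50,70),(80,112),(131,150)):
    for s in(-1,1):
        k=(q[:,2]*1000>z0)&(q[:,2]*1000<z1)&(f[:,0]*s>8)&(abs(f[:,1]+4)<14);print(z0,s,np.percentile(f[k],[3,50,97],axis=0).T.round(1).tolist(),np.percentile(q[k,2],97).round(4))
E
```

```text
time_s: 28.3
tool_pos: [0.5454, 0.3095, 0.0637]
tcp_rot: [0.0, 0.791, 0.612, -0.0]
contact_force: [-0.7, 0.4, 0.4]
grip_width: 0.0599
grip_force: 0.0
contact_force: [0.2, 0.0, 0.1]
grip_width: 0.0849
time_s: 29.6
tool_pos: [0.5458, 0.3097, 0.2408]
tcp_rot: [0.0, 0.791, 0.612, 0.001]
contact_force: [0.4, 0.2, -0.2]
grip_width: 0.0854
grip_force: 0.0
20 -1 [[-34.9, -32.4, -30.9], [-12.3, -8.7, 1.4]] 0.0396
20 1 [[26.0, 28.3, 30.8], [-12.1, -10.0, -7.9]] 0.0378
50 -1 [[-29.2, -28.9, -28.0], [-14.5, -10.8, -8.2]] 0.0678
50 1 [[22.4, 24.3, 25.3], [-12.2, -8.7, -4.3]] 0.0687
80 -1 [[-28.4, -25.5, -22.1], [-13.5, -8.6, 2.3]] 0.1108
80 1 [[17.4, 20.6, 23.4], [-15.7, -10.8, -3.4]] 0.1117
131 -1 [[-19.6, -13.7, -9.7], [-12.1, -5.6, 0.1]] 0.1386
131 1 [[9.5, 13.1, 17.4], [-11.5, -5.0, 0.1]] 0.1363
```

View pics/end.png

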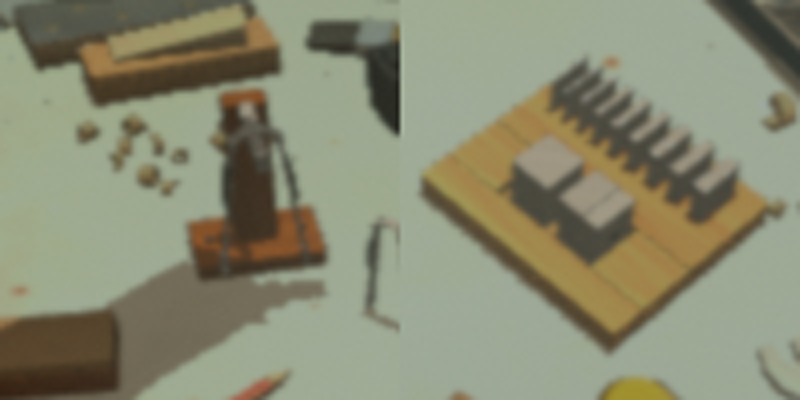

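The tongs hang level on the bar, sprung open (left crop 255,130), and the three blocks stand flat in the bay (right crop 545,165 and 595,205). I'll hand in.

```bash
python3 -c "
from workcell import arm
print(arm.sense()['contact_force'],arm.sign_off())"
```

```text
the job is handed in; nothing more can be done
[-0.54091636  0.36314579 -1.39024926] None
```

The job is done and handed in at about 30 s: the two blocks were slid to the bay's -y end, the 28 mm gauge block stands flat beside them, and the tongs are back on the bar.

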